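# Find the lead-seal tin by weight and hold it in the dust-off air

## Robot

A 6-joint arm with a two-finger parallel gripper is mounted at the origin on the work surface. World frame = base frame: x ahead of the robot, y to its left, z up, the work surface at z = 0. Lengths are in m, angles in degrees, forces in N, time in s.
With the tool pointing down it reaches from about 0.25 to 0.725 m from the base axis. Payload 9.7 kg.
Tool frame: the origin (TCP) lies on the centre line of the jaws, within the pads' length; the fingertips stand 22 mm ahead of it and the grasp point (between the pads) lies 3 mm ahead of it; z points along the fingers, y is the direction in which the jaws open and shut (so a half turn about z gives the same grasp; the last joint's range is limited). The gripper opens to 85 mm and grips with 20 to 120 N. Pads are 22 mm wide; open, the fingers measure 114 mm over their backs; the gripper's body (76 mm by 85 mm) begins 54 mm behind the grasp point. The pads swing forward as they close: fully open they stand 13 mm farther back than shut.
Start: joints at [75.516, 4.979, 10.078, 95.1, 0, 90], TCP at [0.138, 0.533, 0.253] pointing down, gripper open.
Joint ranges: [-179.16, 179.16], [-48.56, 103.87], [-65.8, 70.77], [-126.05, 130.52], [-82.76, 87.17], [-180, 180]. Speed limits (degrees/s): [127.2, 127.2, 147.25, 180, 180, 180].

## Interface

Orientations are given as [roll, pitch, yaw] about the fixed x, y, z axes, in that order (R = Rz(yaw) Ry(pitch) Rx(roll)).
In Python, from workcell import get_obs, camera, camera_params, job_done gives the robot as it stands.
- The arm moves only by the tool servo_tool, never from a script. Its argument "steps" is a list of rows, each an object of numbers: "x", "y", "z": the shift along the world's x, y, z in mm; "yaw": the turn about the world's z in degrees. A call has 1 to 12 rows; each row is the pose to reach, as a shift and turn from the pose measured when the call began; what a row does not reach only later rows make up. A row lasts 1/8 s, in which the tool goes at most 62.5 mm and 10.7 degrees, less where a joint would pass 70% of its speed; a pose out of reach is approached as far as the arm can. A call with a gripper value outside its range is refused whole. "grip" is the finger opening in mm, from 0 to 85.4, set as the call begins (left out, the last holds). The fingers move at their own pace and stop on an object; "grip_force" is the grip in N (left out, the last holds). Time passes only in rows, so rows that repeat a pose let the fingers close. It gives the time, the measured TCP pose, the force and the opening at its end, in the units of the state.
- get_obs(): the state, without advancing time (a new reading comes with each control period).
- camera(name): name is "scene" or "top" or "wrist"; returns (picture, depth): 480x640x3 uint8, red, green, blue; 480x640 float32, m along the optical axis (not along the pixel's ray), 0 where there is no reading.
- camera_params(name): a dict with "intrinsics" (3x3 intrinsics, pixels), "rvec" (rotation vector, rad) and "tvec" (3), from world to camera coordinates, as OpenCV has them; the wrist camera has in their place "hand_eye" (4x4, takes a point from camera to tool coordinates, whose origin is the TCP and whose axes are the flange's). Camera axes: x right, y down, z forward; pixel columns grow to the right and rows downward; lengths in m; the calibration is good to about 2 mm. The wrist camera is an equidistant fisheye: a pixel r from the principal point sees the ray r / f radians off the axis. A picture is of the moment at which its call begins: read the wrist's pose just before it. camera_params takes no time and is no camera call.
- job_done(): hands the job in, once; it reports no verdict.
The state is a dict: "time": time; "q": joint angles; "qd": joint speeds; "joint_efforts": joint torques, N m; "ee_pos": TCP position; "tcp_rot": TCP orientation; "wrist_force": force on the tool from outside, world axes, zero at the start; "torque": the same for the moment, N m; "opening": finger opening in m.
Only numpy, scipy, OpenCV 4.12 (cv2) and the standard library are available. Lean on these libraries where they do the work, as an engineer would, in place of code of your own. Each camera call takes 0.05 s, during which the arm holds its last target.

## Task

Turn the lever of the air valve to half open, the long mark at 45 degrees. Then, working from left to right as the robot sees the tray, lift each of the three look-alike tins a few centimetres off its pad for a moment to feel its weight, and set the lighter ones back upright where they stood, leaving the other objects alone. Finish holding the heaviest tin in the gripper, upright and still, straight above the air outlet and about a hand's breadth (100 mm) clear of it, without putting it down or letting go.

Things in the scene. Friction and masses are not known exactly. Their poses are not given: they have to be found in the camera images.
- valve_lever (a joint): Lever of the quarter-turn ball valve, turning about a vertical axis through point valve_axis. 0 = closed (lever square to the pipe), grows clockwise seen from above, 1.571 rad = fully open (lever along the pipe, away from the outlet); half open is 0.785. Starts between 0 and 0.35. It stays where it is left; about 0.12 N m of friction.
- lever_grip (a point): Point on the lever's steel bar to pinch from above: on its centre line, 70 mm from the turning axis, 70 mm above the work surface, mid-height of the bar. The bar is 12 mm wide, 14 mm high, level, and its end is 97 mm from the axis; below this point the space is free down to 8 mm above the work surface. The point's own -y axis points outward along the bar.
- valve_axis (a point): Point on the valve lever's vertical turning axis, at the height of the bar, fixed on the manifold. Below the lever is a round aluminium dial of 45 mm radius, its top at 53 mm, with black marks each 15 degrees, the longest at half open.
- air_outlet (a point): Centre of the flat top of the air outlet, a steel bell of 70 mm diameter facing up, top 60 mm above the work surface, on the same manifold 120 mm from the valve axis. Fixed.
- tin_a: One of three look-alike closed tinplate tins: plain upright cylinder, 56 mm diameter (58 over the thin beads), 75 mm high, lid fixed shut. Origin: centre of its underside; z up along its axis. Stands within 8 mm of the centre of one of the three pads, any one. Which tin is heaviest cannot be seen: two weigh 0.14 to 0.20 kg in all (resin seal inside), the heaviest 0.37 to 0.49 kg (lead seal inside, loose, may shift by some mm). It differs from run to run.
- tin_b: One of three look-alike closed tinplate tins: plain upright cylinder, 56 mm diameter (58 over the thin beads), 75 mm high, lid fixed shut. Origin: centre of its underside; z up along its axis. Stands within 8 mm of the centre of one of the three pads, any one. Which tin is heaviest cannot be seen: two weigh 0.14 to 0.20 kg in all (resin seal inside), the heaviest 0.37 to 0.49 kg (lead seal inside, loose, may shift by some mm). It differs from run to run.
- tin_c: One of three look-alike closed tinplate tins: plain upright cylinder, 56 mm diameter (58 over the thin beads), 75 mm high, lid fixed shut. Origin: centre of its underside; z up along its axis. Stands within 8 mm of the centre of one of the three pads, any one. Which tin is heaviest cannot be seen: two weigh 0.14 to 0.20 kg in all (resin seal inside), the heaviest 0.37 to 0.49 kg (lead seal inside, loose, may shift by some mm). It differs from run to run.
- tray: Fixed glass display tray in an aluminium frame on two runners, 142 mm deep by 382 mm wide, its glass 30 mm and its frame 36 mm above the work surface; origin under its centre, y along the row of pads to the left.
- pad_left (a point): Centre of the left felt pad (84 mm disc, flat, on the tray's glass, 30 mm above the work surface). The pads lie in a row, 120 mm apart, left being the +y end of the row; a pad is where a tin stands.
- pad_middle (a point): Centre of the middle felt pad (84 mm disc, flat, on the tray's glass, 30 mm above the work surface). The pads lie in a row, 120 mm apart, left being the +y end of the row; a pad is where a tin stands.
- pad_right (a point): Centre of the right felt pad (84 mm disc, flat, on the tray's glass, 30 mm above the work surface). The pads lie in a row, 120 mm apart, left being the +y end of the row; a pad is where a tin stands.
- replica_seal: Bystander: amber resin replica seal, round foot of 52 mm diameter with a knobbed stem, 50 mm high; origin under its centre.
- tweezer_block: Bystander: nickel-grey block with tweezers stuck in it, 50 x 90 mm, 60 mm high over the tweezers; origin under its centre.
- crucible: Bystander: white porcelain crucible, 48 mm diameter, 36 mm high; origin under its centre.
- matrix_pot: Bystander: squat blue ceramic pot, 90 mm diameter, 60 mm high; origin under its centre.

How it is judged (in metres and radians):
On the way, in this order (a step that is already met when the one before it is completed fails the run):
1. the valve lever is at half open (45 degrees, give or take 7) (value of joint valve_lever between 0.66 and 0.91 rad), for 0.3 s.
2. the tin on the left pad is held lifted at least 15 mm off it (((horizontal distance between tin_a and pad_left below 0.06 m and height (world z) of tin_a above 0.045 m and contact force between tin_a and the fingers above 1 N) or (horizontal distance between tin_b and pad_left below 0.06 m and height (world z) of tin_b above 0.045 m and contact force between tin_b and the fingers above 1 N) or (horizontal distance between tin_c and pad_left below 0.06 m and height (world z) of tin_c above 0.045 m and contact force between tin_c and the fingers above 1 N))), for 0.2 s.
3. then the tin on the middle pad (((horizontal distance between tin_a and pad_middle below 0.06 m and height (world z) of tin_a above 0.045 m and contact force between tin_a and the fingers above 1 N) or (horizontal distance between tin_b and pad_middle below 0.06 m and height (world z) of tin_b above 0.045 m and contact force between tin_b and the fingers above 1 N) or (horizontal distance between tin_c and pad_middle below 0.06 m and height (world z) of tin_c above 0.045 m and contact force between tin_c and the fingers above 1 N))), for 0.2 s.
4. then the tin on the right pad (((horizontal distance between tin_a and pad_right below 0.06 m and height (world z) of tin_a above 0.045 m and contact force between tin_a and the fingers above 1 N) or (horizontal distance between tin_b and pad_right below 0.06 m and height (world z) of tin_b above 0.045 m and contact force between tin_b and the fingers above 1 N) or (horizontal distance between tin_c and pad_right below 0.06 m and height (world z) of tin_c above 0.045 m and contact force between tin_c and the fingers above 1 N))), for 0.2 s.
At the end, for the whole second after the job is handed in: Lever within 7 degrees of 45; heaviest tin in the fingers, still, upright within 11 degrees, axis within 35 mm of the outlet's centre, underside 50 to 200 mm above it; the two lighter tins (under 3 N each on the tray) untouched and upright within 25 mm of their starts (all of step 1 and ((horizontal distance between tin_a and air_outlet below 0.035 m and height (world z) of tin_a between 0.11 and 0.26 m and angle between tin_a's own z axis and vertical below 0.2 rad and linear speed of tin_a below 0.03 m/s and contact force between tin_a and the fingers above 1 N and distance of each of tin_b, tin_c from where it was at the start of the episode below 0.025 m and angle between each of tin_b, tin_c's own z axis and vertical below 0.1 rad and linear speed of each of tin_b, tin_c below 0.02 m/s and contact force between each of tin_b, tin_c and the fingers below 0.1 N and contact force between tin_b and tray between 0.5 and 3 N and contact force between tin_c and tray between 0.5 and 3 N) or (horizontal distance between tin_b and air_outlet below 0.035 m and height (world z) of tin_b between 0.11 and 0.26 m and angle between tin_b's own z axis and vertical below 0.2 rad and linear speed of tin_b below 0.03 m/s and contact force between tin_b and the fingers above 1 N and distance of each of tin_a, tin_c from where it was at the start of the episode below 0.025 m and angle between each of tin_a, tin_c's own z axis and vertical below 0.1 rad and linear speed of each of tin_a, tin_c below 0.02 m/s and contact force between each of tin_a, tin_c and the fingers below 0.1 N and contact force between tin_a and tray between 0.5 and 3 N and contact force between tin_c and tray between 0.5 and 3 N) or (horizontal distance between tin_c and air_outlet below 0.035 m and height (world z) of tin_c between 0.11 and 0.26 m and angle between tin_c's own z axis and vertical below 0.2 rad and linear speed of tin_c below 0.03 m/s and contact force between tin_c and the fingers above 1 N and distance of each of tin_a, tin_b from where it was at the start of the episode below 0.025 m and angle between each of tin_a, tin_b's own z axis and vertical below 0.1 rad and linear speed of each of tin_a, tin_b below 0.02 m/s and contact force between each of tin_a, tin_b and the fingers below 0.1 N and contact force between tin_a and tray between 0.5 and 3 N and contact force between tin_b and tray between 0.5 and 3 N))); the arm keeps its last pose, push and grip.
It fails at once if a tin is tipped by more than 35 degrees (angle between any of tin_a, tin_b, tin_c's own z axis and vertical above 0.6 rad).
It fails at once if a bystander is moved by more than 30 mm (distance of any of replica_seal, tweezer_block, crucible, matrix_pot from where it was at the start of the episode above 0.03 m).
It also fails if it takes over 72 s, if anything falls off the work surface, if the arm or the gripper's body presses on something with over 40 N, if the wrist force passes 120 N, or if a joint passes its speed limit or range.

## Working session

There is one attempt and no reset: what is moved stays moved. The work goes in short steps, Python scripts to look and compute and a tool call to move; the robot and the scene stay as the last step left them, time stands still between calls to the robot, and variables do not carry over. Pictures are saved under pics/ and viewed, and the job is handed in when it is done.

Besides the shell and the picture viewer there is one more tool, called after ">>>" as name(argument=value, ...) on one line, values as JSON. servo_tool: Moves the arm, as the interface text tells. Its arguments: {"type":"object","properties":{"steps":{"type":"array"},"grip":{"type":"number"},"grip_force":{"type":"number"}},"required":["steps"]}

```bash
mkdir -p pics; ls; python3 - <<'E'
from workcell import *
import cv2, numpy as np
o=get_obs(); print({k:np.round(v,3).tolist() for k,v in o.items()})
for n in ("scene","top"):
    im,d=camera(n); cv2.imwrite(f"pics/{n}0.png",im[:,:,::-1]); np.savez(f"pics/{n}0.npz",im=im,d=d)
    print(n,{k:np.round(v,4).tolist() for k,v in camera_params(n).items()})
print({k:np.round(v,4).tolist() for k,v in camera_params("wrist").items()})
E
```

```text
pics
{'time': 0.0, 'q': [75.516, 5.012, 10.032, 95.1, 0.001, 90.0], 'qd': [-0.025, 0.04, -0.048, 0.098, -0.011, 0.069], 'joint_efforts': [-0.002, -52.038, 46.481, 0.016, -0.0, -0.0], 'ee_pos': [0.138, 0.532, 0.253], 'tcp_rot': [-179.92, -0.001, 165.515], 'wrist_force': [0.318, 0.296, -0.125], 'torque': [-0.009, -0.013, -0.012], 'opening': 0.086}
scene {'intrinsics': [[442.0355, 0.0, 323.1219], [0.0, 442.0355, 239.4525], [0.0, 0.0, 1.0]], 'rvec': [1.7843, 1.7587, -0.7106], 'tvec': [0.0278, -0.382, 1.3005]}
top {'intrinsics': [[523.4126, 0.0, 321.6814], [0.0, 523.4126, 230.506], [0.0, 0.0, 1.0]], 'rvec': [2.285, -1.8931, 0.2157], 'tvec': [-0.112, 0.5681, 1.0297]}
{'intrinsics': [[371.6483, 0.0, 323.1073], [0.0, 371.6483, 238.067], [0.0, 0.0, 1.0]], 'hand_eye': [[0.0008, -0.9483, -0.3174, 0.081], [1.0, 0.0011, -0.001, 0.0008], [0.0013, -0.3174, 0.9483, -0.1198], [0.0, 0.0, 0.0, 1.0]]}
```

View pics/scene0.png

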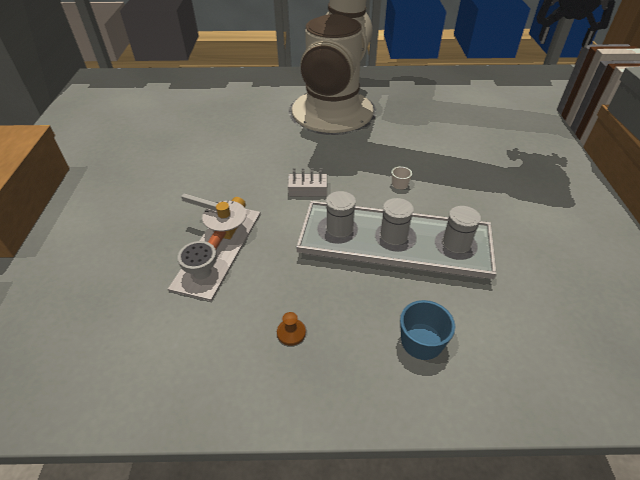

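View pics/top0.png

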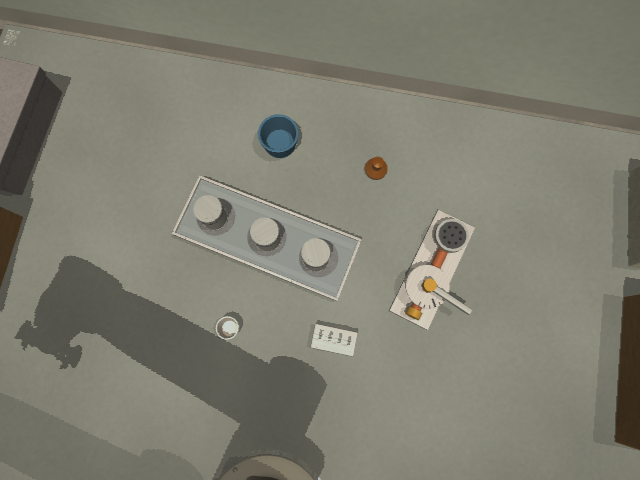

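The scene and top views show the tin row at top pixels (208,209), (264,232) and (316,253). The outlet is at (452,235), the valve hub at (430,285) and the lever end at about (470,310). Next I measure these.

```bash
cat > h.py <<'E'
import cv2, numpy as np
from workcell import *
def cast(name,pts,z):
    p=camera_params(name);K=np.array(p["intrinsics"]);R=cv2.Rodrigues(np.array(p["rvec"]))[0];t=np.array(p["tvec"]).ravel()
    C=-R.T@t; pts=np.atleast_2d(pts).astype(float)
    r=(np.c_[pts,np.ones(len(pts))]@np.linalg.inv(K).T)@R
    return C+r*((z-C[2])/r[:,2])[:,None]
E
python3 - <<'E'
from h import *
im=np.load("pics/top0.npz")["im"]; d=np.load("pics/top0.npz")["d"]
c=im[195:345,380:490]; cv2.imwrite("pics/valve_top.png",cv2.resize(c,None,fx=5,fy=5,interpolation=cv2.INTER_CUBIC)[:600*2:,:,::-1][:,:] if 0 else cv2.resize(c[:,:,::-1],None,fx=4,fy=4,interpolation=cv2.INTER_CUBIC))
c=im[170:310,165:370]; cv2.imwrite("pics/tins_top.png",cv2.resize(c[:,:,::-1],None,fx=3.9,fy=3.9,interpolation=cv2.INTER_CUBIC))
# tins lid by depth: world height
p=camera_params("top");K=np.array(p["intrinsics"]);R=cv2.Rodrigues(np.array(p["rvec"]))[0];t=np.array(p["tvec"]).ravel()
v,u=np.mgrid[:480,:640]
P=np.stack([(u-K[0,2])/K[0,0]*d,(v-K[1,2])/K[1,1]*d,d],-1)
W=(P-t)@R
np.save("pics/W.npy",W)
h=W[...,2]
for lo,hi,nm in ((.095,.115,"lids"),(.055,.066,"60mm"),(.066,.085,"lever"),(.045,.056,"53"),(.032,.042,"frame")):
    m=((h>lo)&(h<hi)).astype(np.uint8)
    n,L,s,ce=cv2.connectedComponentsWithStats(m)
    for i in range(1,n):
        if s[i,4]>40: print(nm,s[i],ce[i].round(1), cast("top",ce[i],np.median(h[L==i])).round(4), np.median(W[L==i],0).round(4))
E
```

```text
lids [   0   58   43  122 2169] [ 14.9 103.7] [[0.716  0.6771 0.1124]] [0.7269 0.6722 0.1124]
lids [193 195  29  28 631] [207.2 208.7] [[0.5708 0.2297 0.1057]] [0.5707 0.2295 0.1057]
lids [250 217  29  29 635] [263.9 231.2] [[0.5466 0.1075 0.1058]] [0.5464 0.1072 0.1058]
lids [301 238  29  29 647] [315.2 252.2] [[ 0.5237 -0.0015  0.1056]] [ 0.5237 -0.0016  0.1056]
60mm [  1  80  50 108 384] [ 27.1 135.6] [[0.668  0.6645 0.0604]] [0.6657 0.6644 0.0604]
60mm [258 114  40  39 363] [277.1 132.2] [[0.778  0.1324 0.0599]] [0.7801 0.134  0.0599]
60mm [  0 210  10  31  91] [  3.5 222.6] [[0.472  0.654  0.0594]] [0.4716 0.6537 0.0594]
60mm [435 219  34  33 864] [451.5 235. ] [[ 0.6207 -0.2729  0.0609]] [ 0.6203 -0.2731  0.0609]
60mm [629 294  11 153 480] [634.8 371.7] [[ 0.4137 -0.6666  0.0603]] [ 0.4148 -0.6666  0.0603]
lever [  1  76  48 110 555] [ 24.6 131.2] [[0.6728 0.6642 0.0735]] [0.6719 0.6639 0.0735]
lever [  0 207   7  18  69] [  2.  214.7] [[0.4862 0.654  0.0724]] [0.4867 0.6535 0.0724]
lever [201 211  24  15  59] [215.5 221. ] [[0.5551 0.2148 0.0755]] [0.552  0.2114 0.0755]
lever 
[... 959 characters left out ...]
414 -0.6669  0.0373]] [ 0.738  -0.667   0.0373]
frame [ 171  175  191  126 1647] [266.4 237.2] [[0.5486 0.1098 0.0358]] [0.5432 0.1109 0.0358]
frame [  0 213  16  43 133] [  7.1 234. ] [[0.4524 0.6531 0.0371]] [0.4524 0.6533 0.0371]
frame [268 233  15  22  63] [276.4 247.6] [[0.5308 0.0845 0.0335]] [0.5268 0.0824 0.0335]
frame [431 248  17  21 157] [438.7 257.6] [[ 0.5728 -0.2576  0.0386]] [ 0.5729 -0.2571  0.0386]
frame [622 295  13 151 429] [628.  370.1] [[ 0.4158 -0.6666  0.0368]] [ 0.4126 -0.6664  0.0368]
frame [406 303  16  12  64] [412.8 307.8] [[ 0.4585 -0.2192  0.0381]] [ 0.4598 -0.2179  0.0381]
frame [216 316  23  24 115] [225.8 327.6] [[0.3475 0.1521 0.0358]] [0.3488 0.155  0.0358]
```

View pics/valve_top.png

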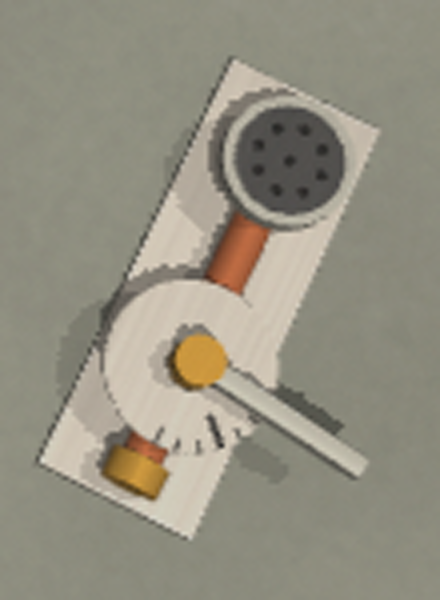

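View pics/tins_top.png

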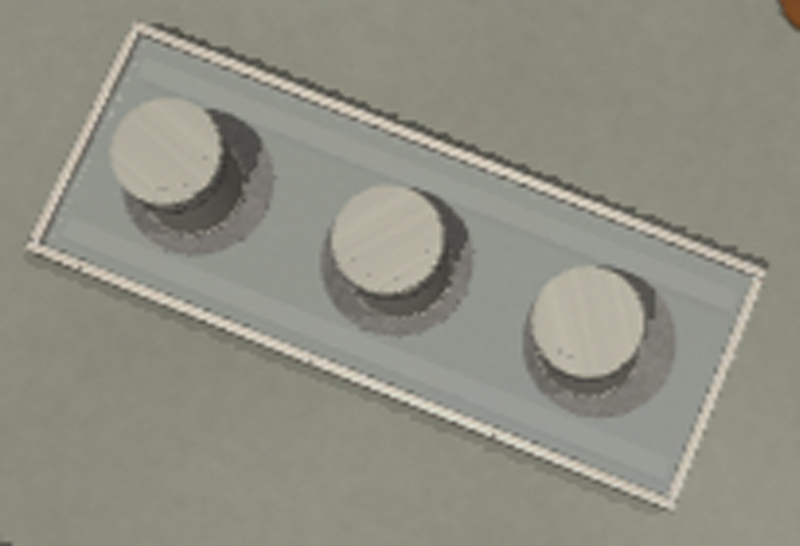

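```bash
python3 - <<'E'
from h import *
W=np.load("pics/W.npy");im=np.load("pics/top0.npz")["im"]
hsv=cv2.cvtColor(im,cv2.COLOR_RGB2HSV)
h=W[...,2]
sub=np.zeros(h.shape,bool); sub[270:330,410:485]=1
yel=(hsv[...,1]>140)&sub
m=yel&(h>.07); print("cap z",np.median(h[m]),np.argwhere(m).mean(0)[::-1],W[m].mean(0))
b=sub&(h>.072)&(h<.082)&(hsv[...,1]<90)
pts=np.argwhere(b)[:,::-1]; P=cast("top",pts,.077)[:,:2]
l=cv2.fitLine(P.astype(np.float32),cv2.DIST_L2,0,.01,.01).ravel(); print("bar",l, "ang",np.degrees(np.arctan2(l[1],l[0])),"n",b.sum())
s=(P-l[2:])@l[:2]; print("ends",l[2:]+s.min()*l[:2],l[2:]+s.max()*l[:2])
o=np.array([.6206,-.273])
# base plate + dial circle
d=np.argwhere((h>.05)&(h<.056)&sub|False)[:,::-1]
dm=np.zeros(h.shape,np.uint8); dd=(h>.0495)&(h<.0565); dd[:,:400]=0; dd[:,455:]=0; dd[:260]=0; dd[335:]=0
dm[dd]=255
cn=max(cv2.findContours(dm,0,1)[0],key=cv2.contourArea); (c,r)=cv2.minEnclosingCircle(cn); print("dial",c,r,cast("top",c,.053))
plate=(h>.004)&(h<.03); 
ta=[]
fr=(h>.0325)&(h<.0395); fr[:,:165]=0; fr[:,370:]=0; fr[:170]=0; fr[310:]=0
p=cast("top",np.argwhere(fr)[:,::-1],.036)[:,:2].astype(np.float32); rc=cv2.minAreaRect(p); print("tray",rc)
E
```

```text
cap z 0.07804611003922982 [429.06521739 285.01449275] [ 0.50462687 -0.23707586  0.08564026]
bar [ 0.39451167  0.91889095  0.48413646 -0.28933623] ang 66.76447 n 259
ends [ 0.46769716 -0.32762642] [ 0.50059346 -0.25100482]
dial (426.9931640625, 286.13140869140625) 22.101337432861328 [[ 0.50626999 -0.23908151  0.053     ]]
tray ((0.5507800579071045, 0.11114496737718582), (0.3817756772041321, 0.14256931841373444), 78.69692993164062)
```

Tins are at about (0.571, 0.230), (0.547, 0.108) and (0.524, −0.002). The outlet is at (0.6206, −0.273) and the valve axis at (0.506, −0.239). The lever heads 246.5°, with closed at 253.5°, so half open is a heading of about 208.5°. I'm moving above the lever now.

>>> servo_tool(steps=[{"x": 22,"y": -55,"z": 0,"yaw": -8},{"x": 45,"y": -110,"z": 0,"yaw": -16},{"x": 68,"y": -166,"z": 0,"yaw": -24},{"x": 90,"y": -222,"z": 0,"yaw": -32},{"x": 113,"y": -278,"z": 0,"yaw": -40},{"x": 136,"y": -333,"z": 0,"yaw": -48},{"x": 158,"y": -388,"z": 0,"yaw": -56},{"x": 181,"y": -444,"z": 0,"yaw": -64},{"x": 203,"y": -500,"z": 0,"yaw": -72},{"x": 226,"y": -555,"z": 0,"yaw": -80},{"x": 248,"y": -610,"z": 0,"yaw": -88},{"x": 271,"y": -666,"z": 0,"yaw": -96}], grip=40, grip_force=30)

```text
time: 1.6
ee_pos: [0.4087, -0.1358, 0.2526]
tcp_rot: [-179.9, -0.0, 69.2]
wrist_force: [0.6, 1.8, -0.3]
opening: 0.0403
```

>>> servo_tool(steps=[{"x": 20,"y": -50,"z": -25,"yaw": -1},{"x": 42,"y": -103,"z": -50,"yaw": -2},{"x": 62,"y": -150,"z": -78,"yaw": -2.7},{"x": 69,"y": -167,"z": -100,"yaw": -2.7},{"x": 69,"y": -167,"z": -100,"yaw": -2.7},{"x": 69,"y": -167,"z": -100,"yaw": -2.7}])

```text
time: 2.35
ee_pos: [0.4776, -0.3023, 0.1533]
tcp_rot: [-180.0, -0.0, 66.5]
wrist_force: [-0.2, 0.8, 1.3]
opening: 0.0401
```

```bash
python3 - <<'E'
from h import *
o=get_obs(); print(o["ee_pos"],o["tcp_rot"],o["q"])
im,d=camera("wrist"); cv2.imwrite("pics/w1.png",im[:,:,::-1]); np.savez("pics/w1.npz",im=im,d=d,p=o["ee_pos"],r=o["tcp_rot"])
E
```

```text
[ 0.47761663 -0.30226627  0.15334965] [-1.79958133e+02 -1.87705686e-02  6.65304382e+01] [-3.23338663e+01  6.25402750e+00  4.05800699e-01  8.41960324e+01
  1.20949153e-02  8.11356839e+01]
```

View pics/w1.png

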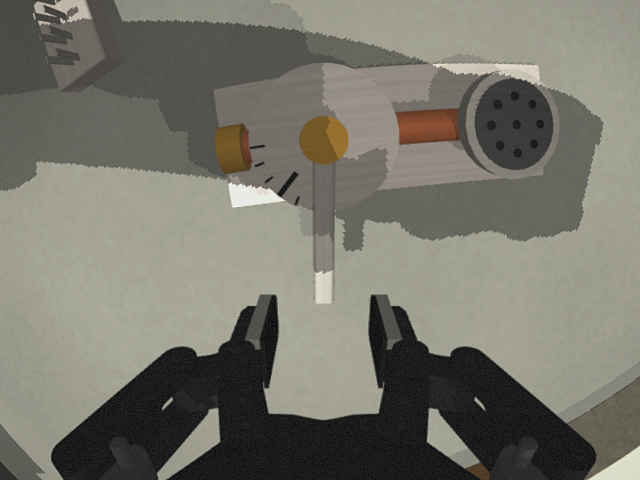

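The wrist view shows the bar running from (324,165) to (323,303), midway between the jaws at columns 270 and 377. The hub is at (324,140) and the long mark at about (289,184). I'll cross-check these by casting wrist rays.

```bash
cat >> h.py <<'E'
from scipy.spatial.transform import Rotation as Ro
def wcast(pts,z,pos,rot):
    p=camera_params("wrist");K=np.array(p["intrinsics"]);H=np.array(p["hand_eye"])
    a=(np.atleast_2d(pts).astype(float)-K[:2,2])/K[0,0]; r=np.linalg.norm(a,axis=1)
    d=np.c_[a*(np.sin(r)/np.maximum(r,1e-9))[:,None],np.cos(r)]
    R=Ro.from_euler("xyz",rot,degrees=True).as_matrix()
    D=d@H[:3,:3].T@R.T; C=np.array(pos)+R@H[:3,3]
    return C+D*((z-C[2])/D[:,2])[:,None]
E
python3 - <<'E'
from h import *
f=np.load("pics/w1.npz");po,ro=f["p"],f["r"]
g=lambda u,v,z:wcast([u,v],z,po,ro)[0].round(4)
print("cap",g(324,140,.085),"end",g(323.5,303,.077),"near",g(324.5,180,.077),"outlet",g(514,124,.06),"mark in/out",g(297,173,.053),g(281,195,.053))
a,b=g(323.5,295,.077),g(324.5,180,.077);print(np.degrees(np.arctan2(*(a-b)[1::-1]))%360)
a,b=g(281,195,.053),g(297,173,.053);print(np.degrees(np.arctan2(*(a-b)[1::-1]))%360)
E
```

```text
cap [ 0.5068 -0.2374  0.085 ] end [ 0.4686 -0.3249  0.077 ] near [ 0.4984 -0.2576  0.077 ] outlet [ 0.62   -0.2712  0.06  ] mark in/out [ 0.4835 -0.2508  0.053 ] [ 0.469  -0.2592  0.053 ]
246.10581172859366
210.08415655877508
```

>>> servo_tool(steps=[{"z": -35},{"z": -65},{"z": -80},{"z": -80}])

```text
schema error: expected keys x, y, z, yaw
```

>>> servo_tool(steps=[{"z": 0},{"z": 0},{"z": 0},{"z": 0},{"z": 0}], grip=5, grip_force=30)

```text
schema error: expected keys x, y, z, yaw
```

>>> servo_tool(steps=[{"x": 0,"y": 0,"z": -35,"yaw": 0},{"x": 0,"y": 0,"z": -65,"yaw": 0},{"x": 0,"y": 0,"z": -80,"yaw": 0},{"x": 0,"y": 0,"z": -80,"yaw": 0}])

```text
time: 2.9
ee_pos: [0.4777, -0.3017, 0.0741]
tcp_rot: [180.0, -0.0, 66.6]
wrist_force: [0.4, 0.1, 0.7]
opening: 0.0399
```

>>> servo_tool(steps=[{"x": 0,"y": 0,"z": 0,"yaw": 0},{"x": 0,"y": 0,"z": 0,"yaw": 0},{"x": 0,"y": 0,"z": 0,"yaw": 0},{"x": 0,"y": 0,"z": 0,"yaw": 0}], grip=5, grip_force=30)

```text
time: 3.4
ee_pos: [0.4783, -0.302, 0.0757]
tcp_rot: [179.9, -0.0, 66.6]
wrist_force: [-1.5, 1.5, 6.0]
opening: 0.0114
```

>>> servo_tool(steps=[{"x": -6.6,"y": 3.3,"z": 0,"yaw": -6},{"x": -12.7,"y": 7.3,"z": 0,"yaw": -12},{"x": -18.5,"y": 11.8,"z": 0,"yaw": -18},{"x": -23.7,"y": 17,"z": 0,"yaw": -24},{"x": -28.3,"y": 22.7,"z": 0,"yaw": -30},{"x": -33.2,"y": 30.4,"z": 0,"yaw": -37.5},{"x": -33.2,"y": 30.4,"z": 0,"yaw": -37.5},{"x": -33.2,"y": 30.4,"z": 0,"yaw": -37.5},{"x": -33.2,"y": 30.4,"z": 0,"yaw": -37.5}])

```text
time: 4.53
ee_pos: [0.445, -0.2719, 0.0758]
tcp_rot: [179.9, 0.0, 29.2]
wrist_force: [-4.5, -0.8, 0.9]
opening: 0.0113
```

```bash
python3 - <<'E'
from h import *
o=get_obs(); print(o["ee_pos"],o["tcp_rot"],o["q"])
im,d=camera("wrist"); cv2.imwrite("pics/w2.png",im[:,:,::-1]); np.savez("pics/w2.npz",im=im,d=d,p=o["ee_pos"],r=o["tcp_rot"])
E
```

```text
[ 0.44497247 -0.27187373  0.07581475] [1.79872333e+02 3.11875269e-02 2.91738411e+01] [-3.13791609e+01  1.33962053e+00 -1.33760852e+01  7.51884525e+01
 -8.99218726e-02  1.19446888e+02]
```

View pics/w2.png

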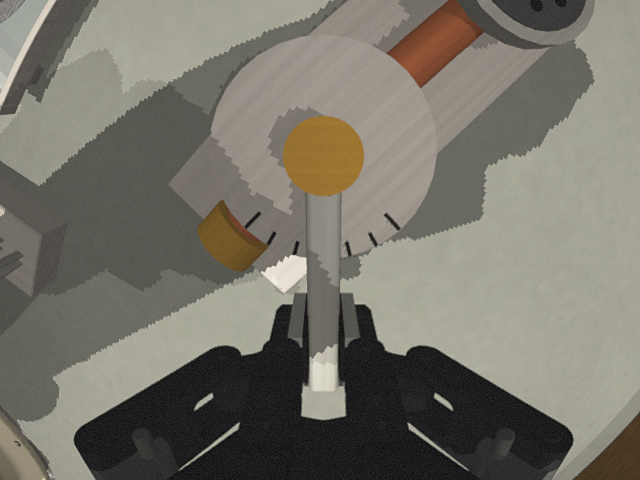

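The long mark is hidden under the bar, and the 15° marks show symmetrically on either side at (297,247) and (348,248), so the lever is at 45°. I'll release it and rise.

>>> servo_tool(steps=[{"x": 0,"y": 0,"z": 0,"yaw": 0},{"x": 0,"y": 0,"z": 0,"yaw": 0},{"x": 0,"y": 0,"z": 0,"yaw": 0},{"x": 0,"y": 0,"z": 30,"yaw": 0},{"x": 0,"y": 0,"z": 75,"yaw": 0},{"x": 0,"y": 0,"z": 125,"yaw": 0},{"x": 0,"y": 0,"z": 150,"yaw": 0}], grip=40)

```text
time: 5.45
ee_pos: [0.4456, -0.2721, 0.2288]
tcp_rot: [179.7, -0.1, 29.2]
wrist_force: [0.8, -0.9, 0.3]
opening: 0.0402
```

```bash
python3 - <<'E'
from h import *
o=get_obs(); print(o["ee_pos"],o["tcp_rot"],o["q"],o["wrist_force"])
im,d=camera("wrist"); cv2.imwrite("pics/w3.png",im[:,:,::-1]); np.savez("pics/w3.npz",im=im,d=d,p=o["ee_pos"],r=o["tcp_rot"])
E
```

```text
[ 0.44558153 -0.27208956  0.22879103] [ 1.79702858e+02 -7.82090260e-02  2.91667851e+01] [-3.13705553e+01  4.01520500e-01  2.60225585e+00  9.19035529e+01
 -7.80569357e-02  1.19462660e+02] [ 0.7644926  -0.90600097  0.32155429]
```

View pics/w3.png

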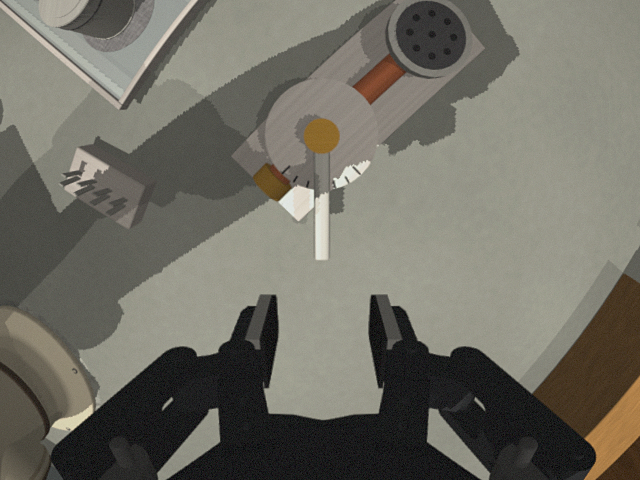

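The lever stayed at half open: the bar runs from (320,155) to (321,260) with marks either side. Next I go to the left tin with the jaws across the row.

>>> servo_tool(steps=[{"x": 12,"y": 50,"z": 0,"yaw": 5},{"x": 25,"y": 100,"z": 0,"yaw": 10},{"x": 37,"y": 150,"z": 0,"yaw": 15},{"x": 50,"y": 200,"z": 0,"yaw": 20},{"x": 62,"y": 250,"z": 0,"yaw": 25},{"x": 75,"y": 300,"z": 0,"yaw": 30},{"x": 87,"y": 350,"z": 0,"yaw": 35},{"x": 100,"y": 400,"z": 0,"yaw": 40},{"x": 112,"y": 450,"z": -10,"yaw": 45},{"x": 125,"y": 502,"z": -29,"yaw": 49.3},{"x": 125,"y": 502,"z": -29,"yaw": 49.3},{"x": 125,"y": 502,"z": -29,"yaw": 49.3}], grip=85)

```text
time: 7.0
ee_pos: [0.5708, 0.2296, 0.2018]
tcp_rot: [179.6, -0.1, 78.5]
wrist_force: [0.4, -0.1, 0.2]
opening: 0.0849
```

```bash
python3 - <<'E'
from h import *
o=get_obs(); print(o["ee_pos"],o["tcp_rot"],o["q"],o["wrist_force"],o["opening"])
im,d=camera("wrist"); cv2.imwrite("pics/w4.png",im[:,:,::-1]); np.savez("pics/w4.npz",im=im,d=d,p=o["ee_pos"],r=o["tcp_rot"])
E
```

```text
[0.57080041 0.22960109 0.20184047] [ 1.79597230e+02 -1.24225417e-01  7.84771666e+01] [ 2.19628696e+01  1.29061044e+01  1.32974392e+01  8.99868765e+01
 -1.18613965e-01  1.23485721e+02] [ 0.36575955 -0.14476785  0.23142177] 0.08493509899593124
```

View pics/w4.png

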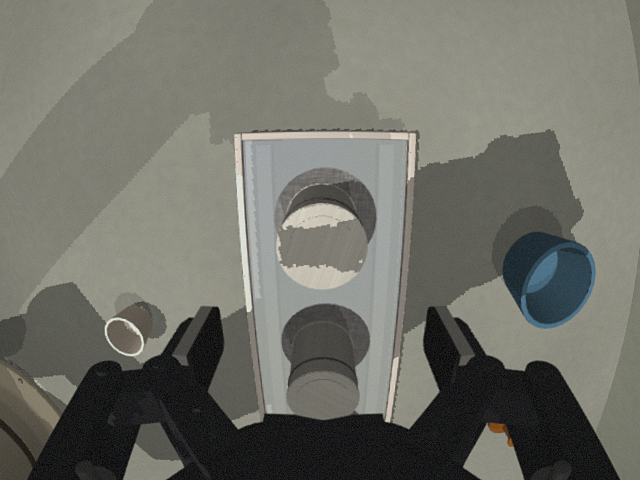

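```bash
python3 - <<'E'
from h import *
f=np.load("pics/w4.npz");po,ro=f["p"],f["r"]
for p in ((322,246),(323,396)): print(wcast(p,.105,po,ro)[0].round(4))
E
```

```text
[0.5724 0.234  0.105 ]
[0.5485 0.1131 0.105 ]
```

>>> servo_tool(steps=[{"x": 1,"y": 2,"z": -40,"yaw": 0},{"x": 1,"y": 2,"z": -80,"yaw": 0},{"x": 1,"y": 2,"z": -115,"yaw": 0},{"x": 1,"y": 2,"z": -129,"yaw": 0},{"x": 1,"y": 2,"z": -129,"yaw": 0}])

```text
time: 7.68
ee_pos: [0.572, 0.2303, 0.0738]
tcp_rot: [179.6, -0.1, 78.4]
wrist_force: [0.7, 0.3, 0.5]
opening: 0.0849
```

>>> servo_tool(steps=[{"x": 0,"y": 0,"z": 0,"yaw": 0},{"x": 0,"y": 0,"z": 0,"yaw": 0},{"x": 0,"y": 0,"z": 0,"yaw": 0},{"x": 0,"y": 0,"z": 0,"yaw": 0},{"x": 0,"y": 0,"z": 0,"yaw": 0},{"x": 0,"y": 0,"z": 0,"yaw": 0}], grip=45, grip_force=40)

```text
time: 8.43
ee_pos: [0.5727, 0.2306, 0.0758]
tcp_rot: [179.4, -0.2, 78.4]
wrist_force: [-0.9, -1.4, 7.0]
opening: 0.0543
```

```bash
python3 - <<'E'
from h import *
o=get_obs(); print({k:np.round(v,3).tolist() for k,v in o.items()})
E
```

```text
{'time': 8.425, 'q': [21.983, 13.778, 0.398, 76.018, -0.125, 123.623], 'qd': [0.047, 0.097, -0.044, -0.017, 0.045, -0.017], 'joint_efforts': [0.392, -57.975, 43.979, -0.781, 0.075, 0.017], 'ee_pos': [0.573, 0.231, 0.076], 'tcp_rot': [179.429, -0.229, 78.361], 'wrist_force': [-0.864, -1.414, 7.022], 'torque': [-0.207, 0.368, 0.003], 'opening': 0.054}
```

Gripped. Now lifting to weigh.

>>> servo_tool(steps=[{"x": 0,"y": 0,"z": 12,"yaw": 0},{"x": 0,"y": 0,"z": 25,"yaw": 0},{"x": 0,"y": 0,"z": 35,"yaw": 0},{"x": 0,"y": 0,"z": 35,"yaw": 0},{"x": 0,"y": 0,"z": 35,"yaw": 0},{"x": 0,"y": 0,"z": 35,"yaw": 0},{"x": 0,"y": 0,"z": 35,"yaw": 0},{"x": 0,"y": 0,"z": 35,"yaw": 0}])

```text
time: 9.43
ee_pos: [0.5727, 0.2305, 0.1106]
tcp_rot: [179.4, -0.2, 78.4]
wrist_force: [0.0, -0.3, -1.0]
opening: 0.054
```

```bash
python3 - <<'E'
from h import *
o=get_obs(); print({k:np.round(v,3).tolist() for k,v in o.items()})
im,d=camera("scene"); cv2.imwrite("pics/s1.png",im[150:300,250:530,::-1])
o=get_obs(); print(np.round(o["wrist_force"],3))
E
```

```text
{'time': 9.425, 'q': [21.983, 13.161, 3.532, 79.786, -0.128, 123.623], 'qd': [-0.148, 0.046, 0.117, 0.11, -0.103, -0.071], 'joint_efforts': [-0.002, -62.416, 47.781, -0.118, -0.007, -0.0], 'ee_pos': [0.573, 0.231, 0.111], 'tcp_rot': [179.443, -0.217, 78.36], 'wrist_force': [0.002, -0.329, -0.982], 'torque': [-0.009, 0.045, 0.026], 'opening': 0.054}
[ 0.048  0.204 -1.325]
```

View pics/s1.png

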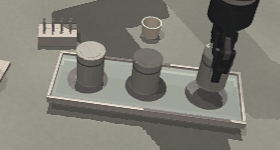

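The tin is clear of its pad at about (212,65) in the crop, and the force of about −1.0 to −1.3 N means it is light. I'm setting it back.

>>> servo_tool(steps=[{"x": 0,"y": 0,"z": -12,"yaw": 0},{"x": 0,"y": 0,"z": -22,"yaw": 0},{"x": 0,"y": 0,"z": -30,"yaw": 0},{"x": 0,"y": 0,"z": -34.5,"yaw": 0},{"x": 0,"y": 0,"z": -34.5,"yaw": 0},{"x": 0,"y": 0,"z": -34.5,"yaw": 0}])

```text
time: 10.22
ee_pos: [0.5728, 0.2306, 0.0762]
tcp_rot: [179.4, -0.2, 78.4]
wrist_force: [0.5, 0.6, -1.5]
opening: 0.054
```

>>> servo_tool(steps=[{"x": 0,"y": 0,"z": 0,"yaw": 0},{"x": 0,"y": 0,"z": 0,"yaw": 0},{"x": 0,"y": 0,"z": 0,"yaw": 0},{"x": 0,"y": 0,"z": 0,"yaw": 0},{"x": 0,"y": 0,"z": 0,"yaw": 0},{"x": 0,"y": 0,"z": 35,"yaw": 0},{"x": 0,"y": 0,"z": 75,"yaw": 0},{"x": 0,"y": 0,"z": 110,"yaw": 0},{"x": -8,"y": -40,"z": 115,"yaw": 0},{"x": -18,"y": -90,"z": 115,"yaw": 0},{"x": -25,"y": -121,"z": 115,"yaw": 0},{"x": -25,"y": -121,"z": 115,"yaw": 0}], grip=85)

```text
time: 11.72
ee_pos: [0.5475, 0.1079, 0.1917]
tcp_rot: [179.4, -0.2, 78.2]
wrist_force: [0.7, 1.0, 0.3]
opening: 0.085
```

```bash
python3 - <<'E'
from h import *
o=get_obs(); print(o["ee_pos"],o["tcp_rot"],o["wrist_force"],o["opening"])
im,d=camera("wrist"); cv2.imwrite("pics/w5.png",im[:,:,::-1]); np.savez("pics/w5.npz",im=im,d=d,p=o["ee_pos"],r=o["tcp_rot"])
E
```

```text
[0.54753543 0.10787064 0.19166667] [179.39130191  -0.23250517  78.21157693] [0.70855188 0.9879521  0.29465934] 0.08500503669190491
```

View pics/w5.png

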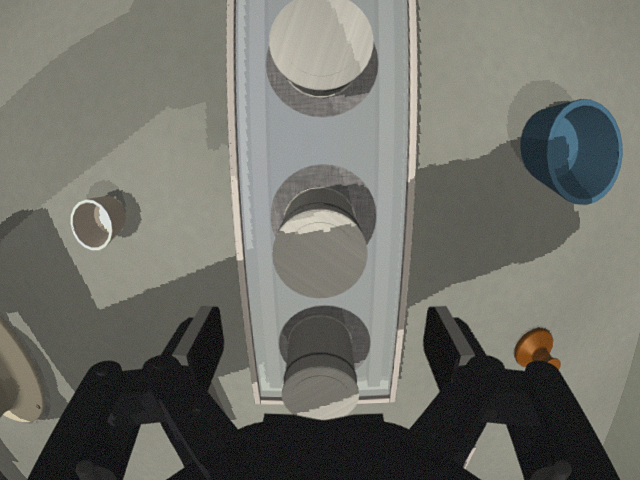

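The left tin is back upright on its pad at (321,45), and the middle tin is at (320,253), centred between the jaws. I descend and grip.

>>> servo_tool(steps=[{"x": 0,"y": 1,"z": -40,"yaw": 0},{"x": 0,"y": 1,"z": -80,"yaw": 0},{"x": 0,"y": 1,"z": -108,"yaw": 0},{"x": 0,"y": 1,"z": -119,"yaw": 0},{"x": 0,"y": 1,"z": -119,"yaw": 0}])

```text
time: 12.4
ee_pos: [0.5478, 0.1105, 0.0724]
tcp_rot: [179.4, -0.2, 78.3]
wrist_force: [0.3, -0.8, -0.7]
opening: 0.0849
```

>>> servo_tool(steps=[{"x": 0,"y": 0,"z": 0,"yaw": 0},{"x": 0,"y": 0,"z": 0,"yaw": 0},{"x": 0,"y": 0,"z": 0,"yaw": 0},{"x": 0,"y": 0,"z": 0,"yaw": 0},{"x": 0,"y": 0,"z": 0,"yaw": 0},{"x": 0,"y": 0,"z": 0,"yaw": 0}], grip=45, grip_force=40)

```text
time: 13.15
ee_pos: [0.5482, 0.1108, 0.0739]
tcp_rot: [179.3, -0.3, 78.3]
wrist_force: [-1.5, -0.1, 5.9]
opening: 0.0541
```

>>> servo_tool(steps=[{"x": 0,"y": 0,"z": 12,"yaw": 0},{"x": 0,"y": 0,"z": 25,"yaw": 0},{"x": 0,"y": 0,"z": 35,"yaw": 0},{"x": 0,"y": 0,"z": 35,"yaw": 0},{"x": 0,"y": 0,"z": 35,"yaw": 0},{"x": 0,"y": 0,"z": 35,"yaw": 0},{"x": 0,"y": 0,"z": 35,"yaw": 0},{"x": 0,"y": 0,"z": 35,"yaw": 0}])

```text
time: 14.15
ee_pos: [0.5481, 0.1108, 0.1087]
tcp_rot: [179.4, -0.3, 78.3]
wrist_force: [0.9, -0.1, -4.7]
opening: 0.0544
```

```bash
python3 - <<'E'
from h import *
o=get_obs(); print({k:np.round(v,3).tolist() for k,v in o.items()})
im,d=camera("scene"); cv2.imwrite("pics/s2.png",im[150:300,250:530,::-1])
o=get_obs(); print(np.round(o["wrist_force"],3))
E
```

```text
{'time': 14.15, 'q': [11.414, 5.176, -5.695, 78.426, 0.034, 113.108], 'qd': [-0.026, -0.122, 0.134, 0.117, -0.019, 0.027], 'joint_efforts': [0.001, -54.983, 49.072, -0.163, 0.003, -0.0], 'ee_pos': [0.548, 0.111, 0.109], 'tcp_rot': [179.367, -0.307, 78.309], 'wrist_force': [0.895, -0.063, -4.748], 'torque': [-0.057, 0.053, -0.004], 'opening': 0.054}
[ 0.098  0.011 -3.454]
```

View pics/s2.png

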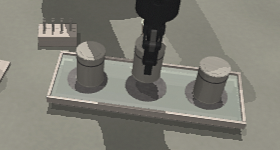

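At about −3.5 to −4.7 N the middle tin is the heavy one. I set it back and weigh the right tin, as the task requires.

>>> servo_tool(steps=[{"x": 0,"y": 0,"z": -12,"yaw": 0},{"x": 0,"y": 0,"z": -22,"yaw": 0},{"x": 0,"y": 0,"z": -30,"yaw": 0},{"x": 0,"y": 0,"z": -34.5,"yaw": 0},{"x": 0,"y": 0,"z": -34.5,"yaw": 0},{"x": 0,"y": 0,"z": -34.5,"yaw": 0}])

```text
time: 14.95
ee_pos: [0.5482, 0.1108, 0.0743]
tcp_rot: [179.4, -0.3, 78.3]
wrist_force: [0.3, -1.2, -4.4]
opening: 0.054
```

>>> servo_tool(steps=[{"x": 0,"y": 0,"z": 0,"yaw": 0},{"x": 0,"y": 0,"z": 0,"yaw": 0},{"x": 0,"y": 0,"z": 0,"yaw": 0},{"x": 0,"y": 0,"z": 0,"yaw": 0},{"x": 0,"y": 0,"z": 0,"yaw": 0},{"x": 0,"y": 0,"z": 35,"yaw": 0},{"x": 0,"y": 0,"z": 75,"yaw": 0},{"x": 0,"y": 0,"z": 110,"yaw": 0},{"x": -8,"y": -40,"z": 117,"yaw": 0},{"x": -17,"y": -85,"z": 117,"yaw": 0},{"x": -23,"y": -110,"z": 117,"yaw": 0},{"x": -23,"y": -110,"z": 117,"yaw": 0}], grip=85)

```text
time: 16.45
ee_pos: [0.525, -0.0005, 0.1915]
tcp_rot: [179.3, -0.3, 78.2]
wrist_force: [0.3, -1.1, -0.4]
opening: 0.085
```

```bash
python3 - <<'E'
from h import *
o=get_obs(); print(o["ee_pos"],o["tcp_rot"],o["wrist_force"],o["opening"])
im,d=camera("wrist"); cv2.imwrite("pics/w6.png",im[:,:,::-1]); np.savez("pics/w6.npz",im=im,d=d,p=o["ee_pos"],r=o["tcp_rot"])
E
```

```text
[ 5.25022504e-01 -4.78180326e-04  1.91516799e-01] [179.32754066  -0.31424211  78.17074514] [ 0.33152933 -1.09906381 -0.42308432] 0.08499710736051806
```

View pics/w6.png

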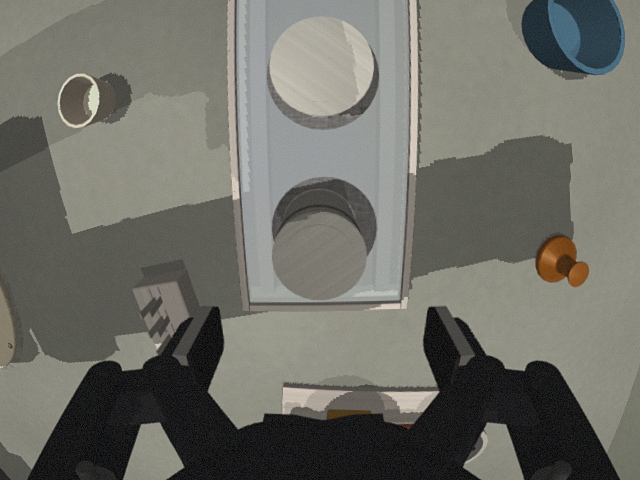

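The middle tin is back upright at (322,66). The right tin is centred at (320,253), and the tweezer block is well clear of the left finger.

>>> servo_tool(steps=[{"x": 0,"y": 1,"z": -40,"yaw": 0},{"x": 0,"y": 1,"z": -80,"yaw": 0},{"x": 0,"y": 1,"z": -108,"yaw": 0},{"x": 0,"y": 1,"z": -118,"yaw": 0},{"x": 0,"y": 1,"z": -118,"yaw": 0}])

```text
time: 17.12
ee_pos: [0.5253, 0.002, 0.0735]
tcp_rot: [179.4, -0.3, 78.3]
wrist_force: [-0.2, 0.1, -0.3]
opening: 0.085
```

>>> servo_tool(steps=[{"x": 0,"y": 0,"z": 0,"yaw": 0},{"x": 0,"y": 0,"z": 0,"yaw": 0},{"x": 0,"y": 0,"z": 0,"yaw": 0},{"x": 0,"y": 0,"z": 0,"yaw": 0},{"x": 0,"y": 0,"z": 0,"yaw": 0},{"x": 0,"y": 0,"z": 0,"yaw": 0}], grip=45, grip_force=40)

```text
time: 17.88
ee_pos: [0.526, 0.0022, 0.075]
tcp_rot: [179.2, -0.4, 78.3]
wrist_force: [-0.9, 0.9, 6.6]
opening: 0.0539
```

>>> servo_tool(steps=[{"x": 0,"y": 0,"z": 12,"yaw": 0},{"x": 0,"y": 0,"z": 25,"yaw": 0},{"x": 0,"y": 0,"z": 35,"yaw": 0},{"x": 0,"y": 0,"z": 35,"yaw": 0},{"x": 0,"y": 0,"z": 35,"yaw": 0},{"x": 0,"y": 0,"z": 35,"yaw": 0},{"x": 0,"y": 0,"z": 35,"yaw": 0},{"x": 0,"y": 0,"z": 35,"yaw": 0}])

```text
time: 18.88
ee_pos: [0.5259, 0.0022, 0.1098]
tcp_rot: [179.3, -0.4, 78.3]
wrist_force: [-0.2, 0.3, -2.4]
opening: 0.0539
```

```bash
python3 - <<'E'
from h import *
o=get_obs(); print({k:np.round(v,3).tolist() for k,v in o.items()})
im,d=camera("scene"); cv2.imwrite("pics/s3.png",im[150:300,170:530,::-1])
o=get_obs(); print(np.round(o["wrist_force"],3))
E
```

```text
{'time': 18.875, 'q': [0.13, 0.539, -10.4, 78.261, 0.214, 101.871], 'qd': [0.115, -0.07, 0.117, 0.064, 0.032, -0.034], 'joint_efforts': [0.001, -48.241, 47.622, -0.161, 0.008, -0.0], 'ee_pos': [0.526, 0.002, 0.11], 'tcp_rot': [179.261, -0.374, 78.263], 'wrist_force': [-0.167, 0.326, -2.408], 'torque': [-0.023, 0.008, -0.017], 'opening': 0.054}
[ 0.306 -0.219 -1.536]
```

View pics/s3.png

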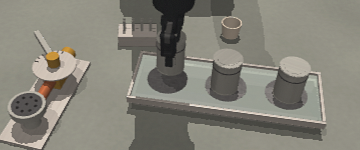

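The right tin reads −1.5 to −2.4 N, so it is light. I put it back and return to the middle tin.

>>> servo_tool(steps=[{"x": 0,"y": 0,"z": -12,"yaw": 0},{"x": 0,"y": 0,"z": -22,"yaw": 0},{"x": 0,"y": 0,"z": -30,"yaw": 0},{"x": 0,"y": 0,"z": -34.5,"yaw": 0},{"x": 0,"y": 0,"z": -34.5,"yaw": 0},{"x": 0,"y": 0,"z": -34.5,"yaw": 0}])

```text
time: 19.68
ee_pos: [0.526, 0.0022, 0.0754]
tcp_rot: [179.2, -0.4, 78.3]
wrist_force: [-0.4, 0.2, -0.7]
opening: 0.0537
```

>>> servo_tool(steps=[{"x": 0,"y": 0,"z": 0,"yaw": 0},{"x": 0,"y": 0,"z": 0,"yaw": 0},{"x": 0,"y": 0,"z": 0,"yaw": 0},{"x": 0,"y": 0,"z": 0,"yaw": 0},{"x": 0,"y": 0,"z": 0,"yaw": 0},{"x": 0,"y": 0,"z": 35,"yaw": 0},{"x": 0,"y": 0,"z": 75,"yaw": 0},{"x": 0,"y": 0,"z": 110,"yaw": 0},{"x": 8,"y": 40,"z": 116,"yaw": 0},{"x": 17,"y": 85,"z": 116,"yaw": 0},{"x": 22,"y": 108,"z": 116,"yaw": 0},{"x": 22,"y": 108,"z": 116,"yaw": 0}], grip=85)

```text
time: 21.18
ee_pos: [0.5481, 0.1115, 0.1911]
tcp_rot: [179.3, -0.4, 78.4]
wrist_force: [-0.6, 0.1, 0.4]
opening: 0.0852
```

```bash
python3 - <<'E'
from h import *
o=get_obs(); print(o["ee_pos"],o["tcp_rot"],o["wrist_force"],o["opening"])
im,d=camera("wrist"); cv2.imwrite("pics/w7.png",im[:,:,::-1])
E
```

```text
[0.54806767 0.1115179  0.19107983] [179.26247133  -0.3747746   78.39298183] [-0.64813168  0.08381859  0.39494255] 0.08516431101199098
```

View pics/w7.png

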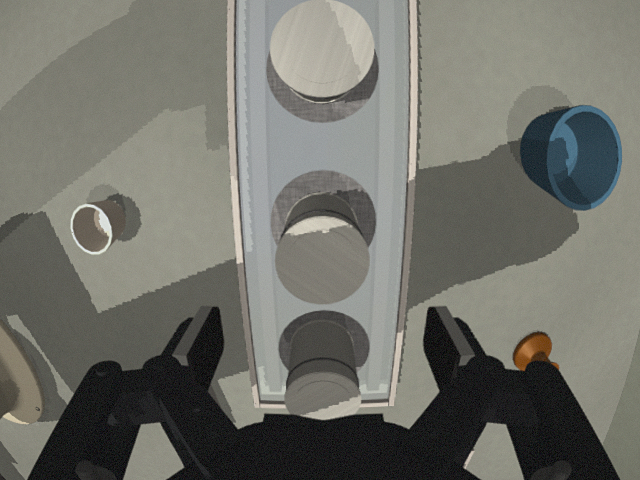

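All three tins stand upright, with the middle one at (322,260). I grip the middle tin again and lift it.

>>> servo_tool(steps=[{"x": 0,"y": -2,"z": -40,"yaw": 0},{"x": 0,"y": -2,"z": -80,"yaw": 0},{"x": 0,"y": -2,"z": -108,"yaw": 0},{"x": 0,"y": -2,"z": -118,"yaw": 0},{"x": 0,"y": -2,"z": -118,"yaw": 0}])

```text
time: 21.85
ee_pos: [0.5478, 0.108, 0.0734]
tcp_rot: [179.3, -0.3, 78.3]
wrist_force: [0.7, -0.4, 0.9]
opening: 0.0846
```

>>> servo_tool(steps=[{"x": 0,"y": 0,"z": 0,"yaw": 0},{"x": 0,"y": 0,"z": 0,"yaw": 0},{"x": 0,"y": 0,"z": 0,"yaw": 0},{"x": 0,"y": 0,"z": 0,"yaw": 0},{"x": 0,"y": 0,"z": 0,"yaw": 0},{"x": 0,"y": 0,"z": 0,"yaw": 0}], grip=45, grip_force=50)

```text
time: 22.6
ee_pos: [0.5484, 0.108, 0.075]
tcp_rot: [179.2, -0.4, 78.3]
wrist_force: [-2.0, -1.2, 6.2]
opening: 0.054
```

>>> servo_tool(steps=[{"x": 0,"y": 0,"z": 12,"yaw": 0},{"x": 0,"y": 0,"z": 30,"yaw": 0},{"x": 0,"y": 0,"z": 55,"yaw": 0},{"x": 0,"y": 0,"z": 85,"yaw": 0},{"x": 0,"y": 0,"z": 115,"yaw": 0},{"x": 0,"y": 0,"z": 130,"yaw": 0},{"x": 0,"y": 0,"z": 130,"yaw": 0},{"x": 0,"y": 0,"z": 130,"yaw": 0},{"x": 0,"y": 0,"z": 130,"yaw": 0}])

```text
time: 23.72
ee_pos: [0.5479, 0.1079, 0.2037]
tcp_rot: [179.3, -0.3, 78.3]
wrist_force: [0.6, 0.2, -4.3]
opening: 0.0539
```

```bash
python3 - <<'E'
from h import *
F=[]
for i in range(6):
    o=get_obs(); F.append(o["wrist_force"][2]); im,d=camera("scene" if i else "top")
    if i<2: cv2.imwrite(f"pics/l{i}.png",im[:,:,::-1])
print(np.round(F,2),np.mean(F)); print(o["ee_pos"],o["tcp_rot"])
E
```

```text
[-4.26 -4.65 -3.25 -4.9  -3.81 -4.04] -4.150780698486716
[0.54831622 0.10801267 0.20466754] [179.19352123  -0.37473551  78.30566647]
```

View pics/l1.png

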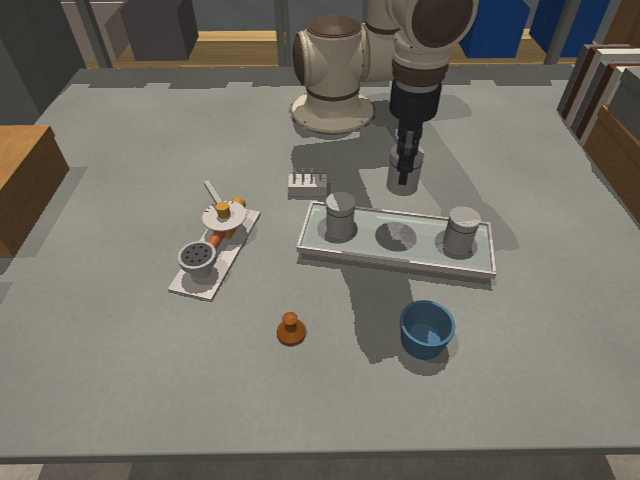

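The mean is −4.15 N, about 0.42 kg, so the middle tin is confirmed heaviest. The lighter tins stand on their pads at (340,215) and (462,230). I'm now carrying it to the outlet.

>>> servo_tool(steps=[{"x": 4,"y": -20,"z": 0,"yaw": 0},{"x": 11,"y": -58,"z": 0,"yaw": 0},{"x": 19,"y": -100,"z": 0,"yaw": 0},{"x": 27,"y": -143,"z": 0,"yaw": 0},{"x": 35,"y": -186,"z": 0,"yaw": 0},{"x": 43,"y": -229,"z": 0,"yaw": 0},{"x": 51,"y": -272,"z": 0,"yaw": 0},{"x": 59,"y": -312,"z": 0,"yaw": 0},{"x": 66,"y": -346,"z": 0,"yaw": 0},{"x": 70,"y": -369,"z": 0,"yaw": 0},{"x": 72,"y": -380,"z": 0,"yaw": 0},{"x": 72,"y": -380,"z": 0,"yaw": 0}])

```text
time: 25.52
ee_pos: [0.6201, -0.2727, 0.2044]
tcp_rot: [179.2, -0.4, 78.2]
wrist_force: [-0.5, 0.6, -4.8]
opening: 0.0538
```

>>> servo_tool(steps=[{"x": 0,"y": 0,"z": 0,"yaw": 0},{"x": 0,"y": 0,"z": 0,"yaw": 0},{"x": 0,"y": 0,"z": 0,"yaw": 0},{"x": 0,"y": 0,"z": 0,"yaw": 0}])

```text
time: 26.02
ee_pos: [0.6201, -0.2724, 0.2046]
tcp_rot: [179.2, -0.4, 78.3]
wrist_force: [0.2, -0.2, -4.4]
opening: 0.0538
```

```bash
python3 - <<'E'
from h import *
o=get_obs(); print(o["ee_pos"],o["tcp_rot"],o["wrist_force"],o["opening"],o["q"])
for n in ("scene","top"):
    im,d=camera(n); cv2.imwrite(f"pics/f_{n}.png",im[:,:,::-1])
    if n=="top":
        p=camera_params("top");K=np.array(p["intrinsics"]);R=cv2.Rodrigues(np.array(p["rvec"]))[0];t=np.array(p["tvec"]).ravel()
        v,u=np.mgrid[:480,:640]
        h=((np.stack([(u-K[0,2])/K[0,0]*d,(v-K[1,2])/K[1,1]*d,d],-1)-t)@R)[...,2]
        m=((h>.095)&(h<.115)).astype(np.uint8); m[:,:150]=0
        k,L,s,ce=cv2.connectedComponentsWithStats(m)
        for i in range(1,k):
            if s[i,4]>150: print(s[i],cast("top",ce[i],.1057).round(4))
E
```

```text
[ 0.62011114 -0.27235479  0.20458434] [179.20867691  -0.38729605  78.27283329] [ 0.23974187 -0.22357055 -4.41212095] 0.05382132757755311 [-23.92313126  21.797054    24.63895638  92.15022543   0.54569074
  77.81000388]
[194 194  28  28 631] [[0.573  0.2294 0.1057]]
[302 237  28  29 640] [[ 0.5261 -0.0019  0.1057]]
```

View pics/f_scene.png

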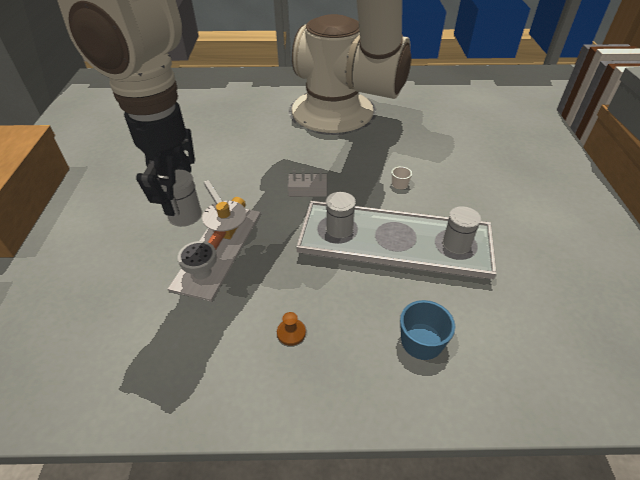

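View pics/f_top.png

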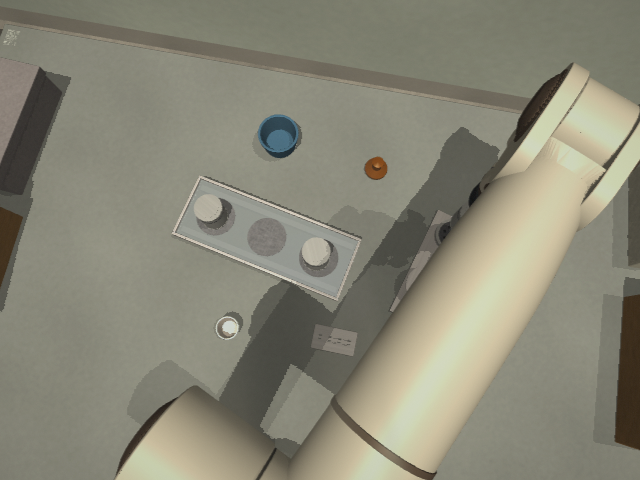

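The held tin hangs at (183,200) in the scene view, upright, with its underside near (184,215). The lighter tins moved about 2.5 mm from where they started. I do a quick ray check of the held tin, then hand in.

```bash
python3 - <<'E'
from h import *
print(cast("scene",[184,216],.16).round(4), cast("scene",[180,179],.235).round(4))
o=get_obs(); print(o["ee_pos"],np.round(o["qd"],2),o["wrist_force"])
im,d=camera("wrist"); cv2.imwrite("pics/w8.png",im[:,:,::-1])
E
```

```text
[[ 0.6247 -0.272   0.16  ]] [[ 0.6195 -0.2623  0.235 ]]
[ 0.62011367 -0.27253598  0.20448632] [-0.09  0.16  0.02  0.    0.03  0.03] [-0.84938487  0.41284514 -4.60191344]
```

View pics/w8.png

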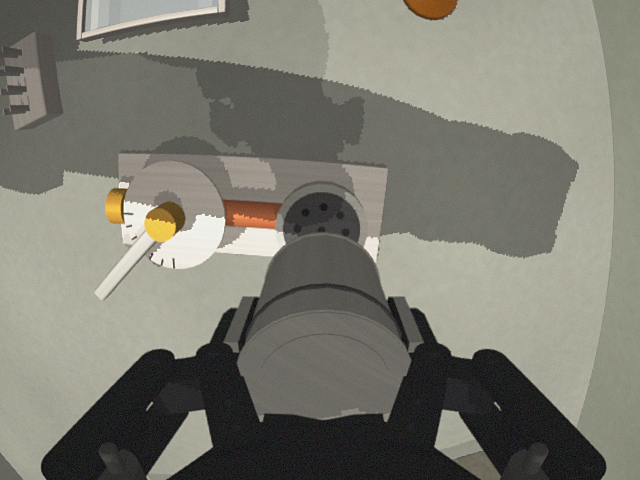

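The wrist view shows the tin upright between the pads at (322,330) with the outlet under it. The lever is still at 45°, from (150,240) to (100,295).

```bash
python3 -c "
from workcell import *
print(job_done())"
```

```text
the job is handed in; nothing more can be done
None
```

The job is handed in with the heaviest tin, from the middle pad, held over the air outlet. The handing-in reported no verdict.

- **Valve:** I turned the lever about 37° clockwise, from roughly 7° open to 45°. While I held it, its long mark was under the bar with the 15° marks even on both sides. It was still at about 45° in the last wrist picture.
- **Weighing:** I lifted the tins left, middle, right. They pulled about 1.0–1.3 N, 3.5–4.7 N and 1.5–2.4 N; these readings are noisy by about 0.7 N. When I picked the middle tin up again it averaged 4.15 N, about 0.42 kg.
- **Lighter tins:** Both are back upright on their pads, about 2.5 mm from where they started by the top camera.
- **Final hold:** The gripper was at (0.620, −0.273), within about 1 mm of the measured outlet centre. The tin's underside was at about z = 0.16, so about 100 mm clear. The arm was still after about 26 s.
- **Disagreement:** Casting rays from the scene camera put the tin's underside within about 5 mm of the outlet centre, and its top about 11 mm to the side. I put the difference down to rough pixel picking, because the wrist view shows the tin upright. Both are well inside the 35 mm limit.

The other objects were not touched and look unmoved in the final pictures.

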